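# Unload the tool disinfection case and lock it again

### The job

The disinfection cycle for the reading-room tools is over: take the black-knobbed lever right through its zigzag gate from the red end to the green end, which draws the bolt, and swing the lid over past vertical so that it stays open by itself. Take out every tool that is in the case and stand it upright on the grey and blue mat, then lower the lid until it is fully shut (never let it drop) and bring the lever all the way back to the red end so that the case is locked. Leave the other things on the table where they stand.

Things in the scene. Friction and masses are not known exactly. Their poses are not given: they have to be found in the camera images.
- case: the fixed disinfection case; origin on the table under the middle of the case; x points to its hinge side (away from the robot at yaw 0), y to the left along it, z up. 115 (x) x 370 (y) mm, grey lower half, 5 mm walls, rim at z = 40 mm, inner floor at z = 25 mm; the tools stand on it in a row along y. The lever console stands right of it: 120 x 120 mm, centred on (0, -265) mm
- gate (a point): middle of the aluminium gate plate's top (z = 104 mm, plate 8 mm thick), axes as the case. Slot 14 mm wide, for a 9 mm stem; its centre line in mm (x, y): red end (-27, 10), (-10, 10), (-10, -10), (10, -10), (10, 10), green end (27, 10); square corners. In the red half a bolt from the console lies over a tab on the lid's right side and locks it; at the green end it is clear
- pivot (a point): point that the lever tilts about, 20 mm above the table, axes as the case. From it the knob centre (x, y, z in mm) is at: red end (-44.5, 16.5, 132), then (-17, 17, 138), (-17, -17, 138), (17, -17, 138), (17, 17, 138), green end (44.5, 16.5, 132). Light friction keeps the lever where it is left (about 1 N at the knob)
- knob (a point): centre of the lever's black ball knob, 34 mm in diameter, about 50 mm clear above the gate plate
- lever_x (a joint): lever tilt away from the robot (towards +x of the case), rad: 0 at the red end, 0.21 in the first cross slot, 0.45 in the second, 0.65 at the green end
- lever_y (a joint): lever tilt to the left, rad: 0 where the slot is at y = +10 mm, -0.24 where it is at y = -10 mm
- lid (a joint): lid angle, rad: 0 shut, 1.57 lid upright, 1.75 stop leaning back; it turns about an axis along the case's y. The lid (0.35 kg) falls shut when let go below about 0.8 rad and falls open to the stop above about 1.05
- lid_bar (a point): middle of the lid's bar handle: a 10 mm round bar along y, 100 mm free length, 42 mm out in front of the lid's front wall (37 mm clear gap), 157 mm from the hinge line along the lid and 55 mm above the rim plane; its own axes turn with the lid
- lid_hinge (a point): middle of the lid's hinge line, at the far rim of the case (57.5 mm behind the case's middle, 40 mm up). The lid is a white shell 115 x 370 mm, 68 mm deep, with an amber window on top
- mat: the fixed foam mat for clean tools, grey with a blue edge, 240 (x) x 180 (y) mm, 16 mm thick, firm; origin under its middle, on the table
- weight_mid (a point): middle of the black paper weight (may be absent): block 44 (x) x 76 (y) x 26 mm high with a round wooden knob 20 mm wide on top, 49 mm high in all, 0.7 kg; the point is half-way up, 24.5 mm above its underside; z up, y along its length. The round knob, 26 to 49 mm above the underside, can be gripped from any side
- weight_red_mid (a point): middle of the maroon paper weight (may be absent): block 44 (x) x 76 (y) x 26 mm high with a round wooden knob 20 mm wide on top, 49 mm high in all, 0.7 kg; the point is half-way up, 24.5 mm above its underside; z up, y along its length. The round knob, 26 to 49 mm above the underside, can be gripped from any side
- stamp_mid (a point): middle of the brown rubber stamp (may be absent): foot 24 (x) x 52 (y) x 20 mm, turned handle on top up to 28 mm wide, 71 mm high in all; the point is half-way up, 35.5 mm above its underside; z up, y along the foot
- tape_mid (a point): middle of the yellow pocket tape measure (may be absent) standing on its edge: 33 (x) x 66 (y) x 60 mm; the point is half-way up, 30 mm above its underside; z up, y along its length
- weight: the same black paper weight, origin under its middle
- weight_red: the same maroon paper weight, origin under its middle
- stamp: the same stamp, origin under its middle
- tape: the same tape measure, origin on its underside, 5 mm from its middle
- glue: bystander: glue stick, 26 mm across and 97 mm high, standing; origin under its middle
- jar: bystander: paste jar with black lid, 56 mm across and 55 mm high; origin under its middle

How it is judged (in metres and radians):
On the way, in this order (a step that is already met when the one before it is completed fails the run):
1. the lever is at the green end of its gate (value of joint lever_x above 0.6 rad and value of joint lid below 0.03 rad), for 0.2 s.
2. the lid stands open past vertical by itself, let go (value of joint lid above 1.6 rad and contact force between the fingers and lid below 0.1 N), for 0.3 s.
3. every tool stands on the mat while the lid is open (x of weight_mid in the frame of mat between -0.12 and 0.12 m and y of weight_mid in the frame of mat between -0.09 and 0.09 m and z of each of weight_mid, weight_red_mid in the frame of mat below 0.0505 m and angle between each of weight_mid, weight_red_mid, stamp_mid, tape_mid's own z axis and vertical below 0.2 rad and linear speed of each of weight, weight_red, stamp, tape below 0.03 m/s and x of weight_red_mid in the frame of mat between -0.12 and 0.12 m and y of weight_red_mid in the frame of mat between -0.09 and 0.09 m and x of stamp_mid in the frame of mat between -0.12 and 0.12 m and y of stamp_mid in the frame of mat between -0.09 and 0.09 m and z of stamp_mid in the frame of mat below 0.0615 m and x of tape_mid in the frame of mat between -0.12 and 0.12 m and y of tape_mid in the frame of mat between -0.09 and 0.09 m and z of tape_mid in the frame of mat below 0.056 m and value of joint lid above 1.5 rad), for 0.3 s.
4. the lid is shut, the lever still at the green end (value of joint lid below 0.03 rad and value of joint lever_x above 0.55 rad), for 0.2 s.
5. the lever is back at the red end (value of joint lever_x below 0.05 rad and value of joint lid below 0.03 rad), for 0.2 s.
At the end, for the whole second after the job is handed in: Every tool that was in the case stands upright (within 0.2 rad) and at rest on the mat with its middle over the mat; the lid is shut (under 0.03 rad) and the lever is at the red end of the gate (lever_x under 0.05 rad) (all of step 5 and x of weight_mid in the frame of mat between -0.12 and 0.12 m and y of weight_mid in the frame of mat between -0.09 and 0.09 m and z of each of weight_mid, weight_red_mid in the frame of mat below 0.0505 m and angle between each of weight_mid, weight_red_mid, stamp_mid, tape_mid's own z axis and vertical below 0.2 rad and linear speed of each of weight, weight_red, stamp, tape below 0.03 m/s and x of weight_red_mid in the frame of mat between -0.12 and 0.12 m and y of weight_red_mid in the frame of mat between -0.09 and 0.09 m and x of stamp_mid in the frame of mat between -0.12 and 0.12 m and y of stamp_mid in the frame of mat between -0.09 and 0.09 m and z of stamp_mid in the frame of mat below 0.0615 m and x of tape_mid in the frame of mat between -0.12 and 0.12 m and y of tape_mid in the frame of mat between -0.09 and 0.09 m and z of tape_mid in the frame of mat below 0.056 m); the robot touches nothing.
It fails at once if the lid is let drop (closing faster than 4 rad/s) (velocity of joint lid below -4 rad/s).
It fails at once if the glue stick is moved or tipped (distance of glue from where it was at the start of the episode above 0.03 m or angle between glue's own z axis and vertical above 0.5 rad).
It fails at once if the paste jar is moved or tipped (distance of jar from where it was at the start of the episode above 0.03 m or angle between jar's own z axis and vertical above 0.5 rad).
Of weight, weight_red, stamp, tape only 2 to 4 are there at a start; the rules pass over those that are not, and their reading is None.
At some moment in a run one of weight, weight_red may be knocked a few centimetres aside while the robot is not near it.
It also fails if it takes over 210 s, if anything falls off the work surface, if the arm or the gripper's body presses on something with over 40 N, if the wrist force passes 120 N, or if a joint passes its speed limit or range.

### The arm

A 6-joint arm with a two-finger parallel gripper is mounted at the origin on the work surface; the furniture and walls round the work are solid. World frame = base frame: x ahead of the robot, y to its left, z up, the work surface at z = 0. Lengths are in m, angles in degrees, forces in N, time in s.
With the tool pointing down it reaches from about 0.375 to 0.975 m from the base axis. Payload 3.8 kg.
Tool frame: the origin (TCP) lies at the very end of the fingers, on their centre line; the grasp point (between the pads) lies 19 mm behind it; z points along the fingers, y is the direction in which the jaws open and shut (so a half turn about z gives the same grasp; the last joint's range is limited). The gripper opens to 88 mm and grips with 3 to 60 N. Pads are 18 mm wide; open, the fingers measure 123 mm over their backs; the gripper's body (75 mm by 187 mm) begins 45 mm behind the grasp point.
Start: joints at [70.594, 15.12, 91.902, -0, 72.978, -2.114], TCP at [0.201, 0.644, 0.204] pointing down, gripper open.
Joint ranges: [-150.88, 150.88], [-54.13, 125.18], [17.81, 147.31], [-75.09, 255.09], [0, 152.58], [-146.25, 146.25]. Speed limits (degrees/s): [147.25, 147.25, 180, 180, 180, 180].

### API

Orientations are given as [roll, pitch, yaw] about the fixed x, y, z axes, in that order (R = Rz(yaw) Ry(pitch) Rx(roll)).
In Python, from bench import robot gives the robot as it stands. The module is installed in compiled form; this text tells all that it offers. Calls block until the motion is done:
- robot.move_pose(position, orientation): joint-space move of the TCP to a pose.
- robot.move_l(position, orientation=None, feed=0.15, max_force=None): straight line of the TCP; orientation=None keeps the orientation; feed is the mean speed in m/s. With max_force (N) it stops when the force on the tool has changed by that much, and returns True; else False.
- robot.set_joints(angles): joint-space move.
- robot.move_gripper(opening, force=None): opening from 0.0 (shut) to 1.0 (fully open); force is the grip in N (None keeps the last); returns when the fingers have stopped.
- robot.pause(seconds).
- robot.ik(position, orientation): joint angles nearest the present ones, or None.
- robot.observe(): the state.
- robot.get_image(name): name is "side" or "top"; returns a dict with "img" (384x512x3 uint8, red, green, blue), "camera_matrix" (3x3 intrinsics, pixels), "dist_coeffs" ([k1, k2, p1, p2, k3] as OpenCV has them; the pictures are not rectified), "pose" (4x4, takes a point from camera to world coordinates). Camera axes: x right, y up, looking along -z (the intrinsics and any distortion apply to the point x, -y, -z); pixel columns grow to the right and rows downward; lengths in m; the calibration is good to about 2 mm. A picture is of the moment at which its call begins. There is no depth.
A pose or a line that the arm cannot do raises robot.Unreachable and nothing moves.
- robot.close_job(): hands the job in, once; it reports no verdict.
The state is a dict: "time_s": time; "joint_pos": joint angles; "dq": joint speeds; "joint_torque": joint torques, N m; "tool_pos": TCP position; "tcp_rot": TCP orientation; "wrist_force": force on the tool from outside, world axes, zero at the start; "moment": the same for the moment, N m; "width": opening from 0.0 (shut) to 1.0 (fully open).
Only numpy, scipy, OpenCV 4.12 (cv2) and the standard library are available. Lean on these libraries where they do the work, as an engineer would, in place of code of your own. Each camera call takes 0.05 s, during which the arm holds its last target.

## Working session

There is one attempt and no reset: what is moved stays moved. The work goes in short steps, each a Python script; the robot and the scene stay as the last script left them, time stands still between calls to the robot, and variables do not carry over. Pictures are saved under pics/ and viewed, and the job is handed in when it is done.

```bash
ls; mkdir -p pics
python3 - <<'E'
from bench import robot
import cv2,numpy as np
print(robot.observe())
for n in("side","top"):
    d=robot.get_image(n); cv2.imwrite(f"pics/{n}0.png",d["img"][:,:,::-1]); print(n,d["camera_matrix"],d["dist_coeffs"],d["pose"])
E
```

```text
pics
{'time_s': 0.0, 'joint_pos': array([ 7.05941085e+01,  1.51706751e+01,  9.19803789e+01,  1.32171746e-03,
        7.29775545e+01, -2.11465144e+00]), 'dq': array([-0.09994905, -0.0532119 ,  0.0052562 , -0.07150073, -0.0568114 ,
        0.03725526]), 'joint_torque': array([-1.56001690e-03, -5.02107561e+01, -3.56878924e+01,  7.28454790e-02,
        2.92946975e-02, -2.15229811e-04]), 'tool_pos': array([0.20036748, 0.64375424, 0.20287851]), 'tcp_rot': array([-1.79871526e+02, -6.00763713e-03,  1.62708365e+02]), 'wrist_force': array([ 0.00556107,  0.1575776 , -0.49940933]), 'moment': array([-0.01805933,  0.00932228,  0.04626145]), 'width': 0.9992949166923064}
side [[352.64436145   0.         255.56355201]
 [  0.         352.64436145 191.42959042]
 [  0.           0.           1.        ]] [0.00770887 0.         0.         0.         0.        ] [[ 0.92959439  0.13929122 -0.34125096  0.20613043]
 [-0.36854507  0.36474457 -0.85506487 -0.92417515]
 [ 0.0053664   0.92062987  0.3903996   0.54893441]
 [ 0.          0.          0.          1.        ]]
top [[466.60757177   0.         253.35758264]
 [  0.         466.60757177 195.48720981]
 [  0.           0.           1.        ]] [-0.09561987  0.          0.          0.          0.        ] [[-0.00280567  0.99336661 -0.11495612  0.406371  ]
 [-0.99997722 -0.00208123  0.00642137 -0.01752919]
 [ 0.00613953  0.11497152  0.99334982  1.68470143]
 [ 0.          0.          0.          1.        ]]
```

View pics/side0.png

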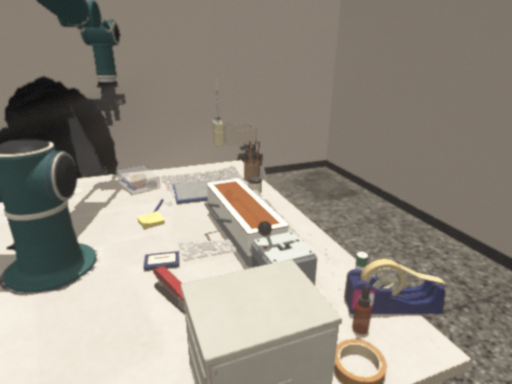

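View pics/top0.png

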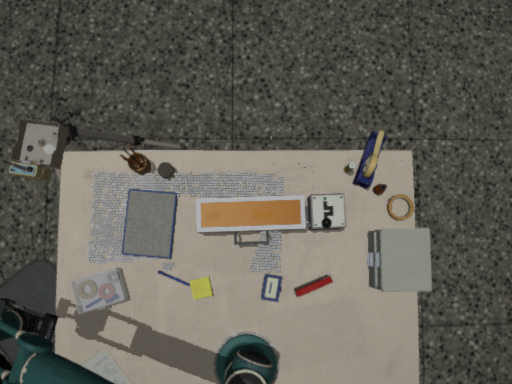

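The top view shows the white lid at about (197-306, 195-233), the console at (327,212), the mat at (150,224) and the jar (black lid) at (166,170). I'll zoom in and write helpers.

```bash
cat > h.py <<'E'
from bench import robot
import cv2,numpy as np
def cam(n):
    d=robot.get_image(n); return d
def ray(d,uv):
    uv=np.array(uv,float).reshape(-1,1,2)
    p=cv2.undistortPoints(uv,np.array(d["camera_matrix"]),np.array(d["dist_coeffs"])).reshape(-1,2)
    r=np.c_[p[:,0],-p[:,1],-np.ones(len(p))]
    T=np.array(d["pose"]); return T[:3,3],r@T[:3,:3].T
def plane(d,uv,z):
    o,r=ray(d,uv); return o+r*((z-o[2])/r[:,2])[:,None]
def proj(d,P):
    T=np.linalg.inv(np.array(d["pose"])); P=np.asarray(P,float).reshape(-1,3)@T[:3,:3].T+T[:3,3]
    P=P*[1,-1,-1]
    return cv2.projectPoints(P.reshape(-1,1,3),np.zeros(3),np.zeros(3),np.array(d["camera_matrix"]),np.array(d["dist_coeffs"]))[0].reshape(-1,2)
def tri(d1,u1,d2,u2):
    o1,r1=ray(d1,u1);o2,r2=ray(d2,u2);r1=r1[0];r2=r2[0]
    s=np.linalg.lstsq(np.c_[r1,-r2],o2-o1,rcond=None)[0]
    a=o1+r1*s[0];b=o2+r2*s[1]; return (a+b)/2,np.linalg.norm(a-b)
def crop(d,x0,x1,y0,y1,s,fn):
    cv2.imwrite(fn,cv2.resize(d["img"][y0:y1,x0:x1,::-1],None,fx=s,fy=s,interpolation=cv2.INTER_CUBIC))
def comps(d,mask,box,minA=5):
    m=np.zeros(mask.shape,np.uint8);x0,x1,y0,y1=box;m[y0:y1,x0:x1]=mask[y0:y1,x0:x1]
    n,l,s,c=cv2.connectedComponentsWithStats(m)
    return [(c[i],s[i],l==i) for i in range(1,n) if s[i,4]>=minA]
E
python3 - <<'E'
from h import *
t=cam("top");s=cam("side")
crop(t,110,370,130,310,3,"pics/t1.png")
crop(s,150,350,120,300,4,"pics/s1.png")
crop(t,190,350,185,255,5,"pics/t2.png")
E
```

```text
(no output)
```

View pics/t1.png

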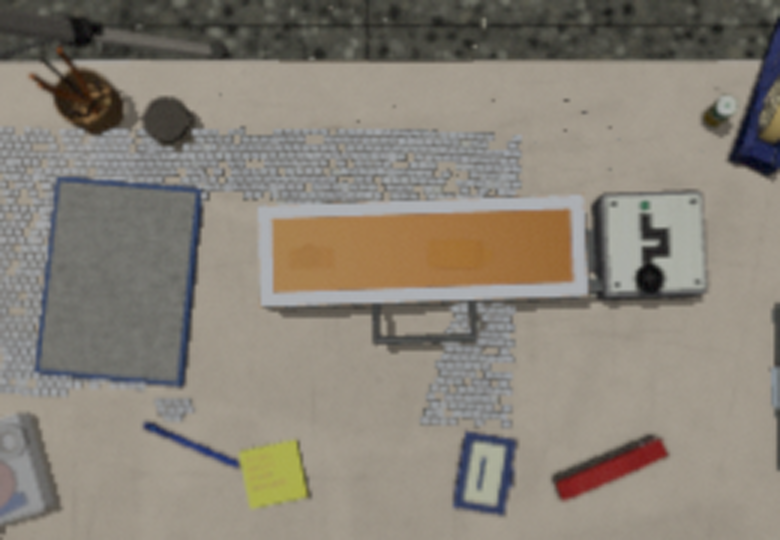

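View pics/s1.png

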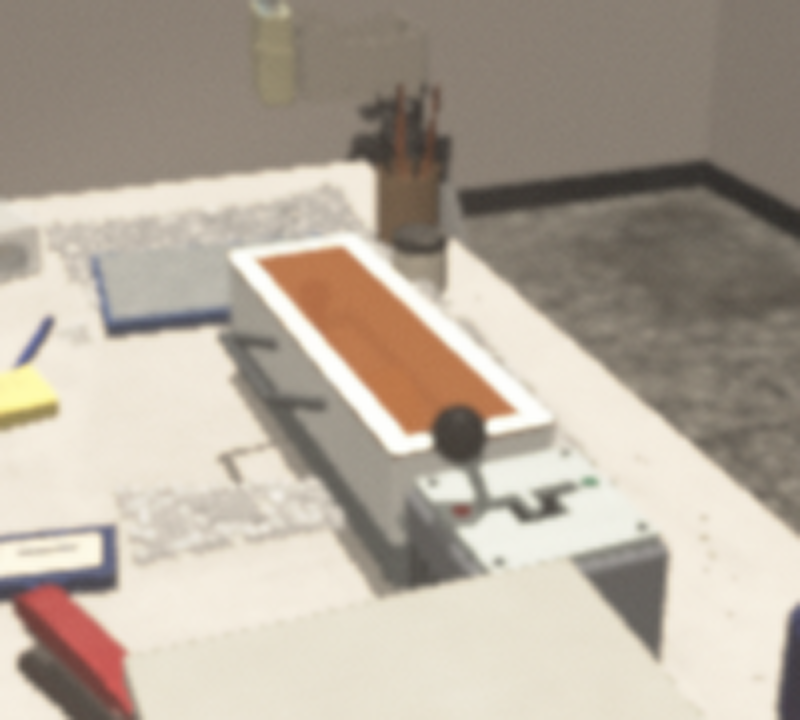

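View pics/t2.png

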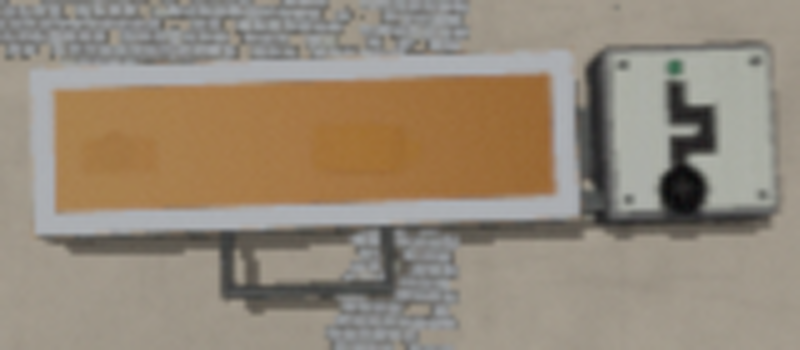

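```bash
cat > loc.py <<'E'
from h import *
t=cam("top");s=cam("side")
im=t["img"];hsv=cv2.cvtColor(im,cv2.COLOR_RGB2HSV)
H,S,V=[hsv[:,:,i].astype(int) for i in range(3)]
amb=((H>8)&(H<22)&(S>120)&(V>120)).astype(np.uint8)
c=max(comps(t,amb,(180,320,180,250)),key=lambda c:c[1][4])
def rect(mask,z):
    cn=max(cv2.findContours(mask.astype(np.uint8),cv2.RETR_EXTERNAL,cv2.CHAIN_APPROX_NONE)[0],key=len)
    b=cv2.boxPoints(cv2.minAreaRect(cn)); W=plane(t,b,z)
    ctr=W.mean(0); e=[W[1]-W[0],W[2]-W[1]]; L=[np.linalg.norm(x) for x in e]
    return b,W,ctr,L,[np.degrees(np.arctan2(x[1],x[0]))for x in e]
print("amber",rect(c[2],.108))
wh=((S<40)&(V>150)).astype(np.uint8)|amb
for c in comps(t,wh,(185,350,185,240),300): print("white",c[1],rect(c[2],.108)[1:]); 
for c in comps(t,wh,(308,350,185,240),300): print("plate",c[1],rect(c[2],.104)[1:])
blue=((H>100)&(H<130)&(S>70)).astype(np.uint8)
c=max(comps(t,blue,(115,185,180,265)),key=lambda c:c[1][4]);print("mat",c[1],rect(c[2],.016))
g=((H>50)&(H<90)&(S>60)).astype(np.uint8)
for c in comps(t,g,(308,350,185,240),2): print("green",c[0],plane(t,[c[0]],.104))
k=(V<50).astype(np.uint8)
for c in comps(t,k,(308,345,185,240),15): print("knob/slot",c[0],c[1],plane(t,[c[0]],.152))
E
python3 loc.py
```

```text
amber (array([[201.23308, 202.9922 ],
       [298.92453, 199.73582],
       [299.69702, 222.91008],
       [202.00555, 226.16646]], dtype=float32), array([[ 0.56354105,  0.14942945,  0.108     ],
       [ 0.57395522, -0.1827613 ,  0.108     ],
       [ 0.49505962, -0.18432421,  0.108     ],
       [ 0.48484234,  0.1460932 ,  0.108     ]]), array([ 0.52934956, -0.01789071,  0.108     ]), [np.float64(0.33235396023676084), np.float64(0.07891107623905938)], [np.float64(-88.20436678132192), np.float64(-178.86512732459454)])
white [ 185  185  165   55 5401] (array([[ 0.44161364,  0.20320049,  0.108     ],
       [ 0.6253745 ,  0.20560122,  0.108     ],
       [ 0.62434957, -0.35578786,  0.108     ],
       [ 0.4398393 , -0.35115779,  0.108     ]]), array([ 0.53279425, -0.07453598,  0.108     ]), [np.float64(0.1837765465948236), np.float64(0.5613900172415703)], [np.float64(0.7484927322479515), np.float64(-90.10460524111028)])
white [312 195  33  32 698] (array([[ 0.58805839, -0.22759699,  0.108     ],
       [ 0.59266759, -0.3337871 ,  0.108     ],
       [ 0.48753089, -0.33606581,  0.108  
[... 1137 characters left out ...]

       [184.48685, 198.08691],
       [169.42981, 259.31882]], dtype=float32), array([[0.37965763, 0.30477407, 0.016     ],
       [0.59905451, 0.25403958, 0.016     ],
       [0.59057552, 0.21979506, 0.016     ],
       [0.37151572, 0.27089867, 0.016     ]]), array([0.48520084, 0.26237685, 0.016     ]), [np.float64(0.225186548060012), np.float64(0.03527860534562811)], [np.float64(-13.020511603630935), np.float64(-103.90682103704863)])
green [324.4 198.2] [[ 0.57945339 -0.27060979  0.104     ]]
knob/slot [308.78378378 209.81081081] [308 198   3  24  37] [[ 0.53574517 -0.21033642  0.152     ]]
knob/slot [326.80172414 217.74137931] [322 202  10  27 116] [[ 0.50929979 -0.26962441  0.152     ]]
```

Run:
```python
from h import *
t=cam("top");s=cam("side")
print("knob",tri(t,[326.6,222.6],s,[265,228.2]),plane(t,[[326.6,222.6]],.152))
M=np.array([[58,178],[201,188],[184,385],[37,372]])/3+[110,130]
W=plane(t,M,.016);print(W,W.mean(0))
for i in range(4):
    e=W[(i+1)%4]-W[i];print(np.linalg.norm(e),np.degrees(np.arctan2(e[1],e[0])))
# lid outer corners from 5x crop
M=np.array([[31,70],[572,52],[578,217],[36,235]])/5+[190,185]
W=plane(t,M,.108);print(W,W.mean(0))
for i in range(4):
    e=W[(i+1)%4]-W[i];print(np.linalg.norm(e),np.degrees(np.arctan2(e[1],e[0])))
# bar check
c=np.array([.5293,-.0179]);y=np.radians(1.8);R=np.array([[np.cos(y),-np.sin(y)],[np.sin(y),np.cos(y)]])
def C(x,yy,z): return np.r_[c+R@[x,yy],z]
print(C(-.0995,0,.095),proj(t,[C(-.0995,0.05,.095),C(-.0995,-0.05,.095),C(-.0995,0,.095)]),proj(s,[C(-.0995,0.05,.095),C(-.0995,-0.05,.095)]))
print(C(0,-.265,.104),C(-.0445,-.265+.0165,.152), proj(t,[C(-.0445,-.2485,.152),C(.027,-.255,.104)]),proj(s,[C(-.0445,-.2485,.152)]))
print("jar",plane(t,[[110+167/3,130+118/3]],.055), "glue?",plane(t,[[110+725/3,130+105/3]],.097))
```

```text
knob (array([ 0.492574  , -0.26814413,  0.15368083]), np.float64(0.001256493068153501)) [[ 0.49325975 -0.26864505  0.152     ]]
[[0.62287901 0.4211727  0.016     ]
 [0.61030538 0.24718518 0.016     ]
 [0.37501469 0.26413786 0.016     ]
 [0.38988377 0.44069742 0.016     ]] [0.49952071 0.34329829 0.016     ]
0.17444125217189477 -94.13343127958909
0.23590062222759098 175.87896406574328
0.17718456162214966 85.18615620484316
0.23381187912108561 -4.7901280709001
[[ 0.57721625  0.1667124   0.108     ]
 [ 0.58877065 -0.20167697  0.108     ]
 [ 0.47640848 -0.20409957  0.108     ]
 [ 0.46516945  0.16217802  0.108     ]] [ 0.52689121 -0.01922153  0.108     ]
0.3685705326525344 -88.2035282555852
0.11238827837195459 -178.7648587367565
0.3664499857942107 91.75753843085012
0.11213851182424779 2.317417486936009
[ 0.4298491  -0.02102537  0.095     ] [[236.76381515 242.97136211]
 [266.21307267 241.96511391]
 [251.49226806 242.47259463]] [[206.95281288 204.41303468]
 [217.03844617 218.44193959]]
[ 0.53762385 -0.28276924  0.104     ] [ 0.49262753 -0.26767516  0.152     ] [[326.31112575 222.79290469]
 [324.87183272 202.610533  ]] [[265.20105347 228.71620357]]
jar [[0.68903652 0.28281376 0.055     ]] glue? [[ 0.69596741 -0.36947768  0.097     ]]
```

Everything agrees: the case is at (0.529,-0.018) with yaw 1.8°, the knob triangulates within 2 mm of where it should be, and the bar matches its projection. Lever next.

```bash
cat >> h.py <<'E'
YAW=1.8
CC=np.array([.529,-.0182]);_y=np.radians(YAW)
RC=np.array([[np.cos(_y),-np.sin(_y)],[np.sin(_y),np.cos(_y)]])
def C(x,y,z): return np.r_[CC+RC@np.array([x,y]),z]
GC=np.array([.5377,-.2828])
def K(x,y,z,dz=-.019): return np.r_[GC+RC@np.array([x,y])/1000,.02+z/1000+dz]
def st(m=""):
    o=robot.observe();print(m,"t%.1f"%o["time_s"],np.round(o["tool_pos"],4),np.round(o["tcp_rot"],1),"F",np.round(o["wrist_force"],1),"w%.3f"%o["width"],"q",np.round(o["joint_pos"]))
E
python3 - <<'E'
from h import *
O=[180,0,YAW]
P=[(-44.5,16.5,132),(-17,17,138),(-17,-17,138),(17,-17,138),(17,17,138),(45.5,16.5,132)]
p=K(*P[0])
robot.move_pose(p+[0,0,.09],O);st("above")
robot.move_gripper(.6)
robot.move_l(p,O,feed=.12,max_force=8);st("down")
robot.move_gripper(0,12);st("grip")
for q in P[1:]:
    r=robot.move_l(K(*q),O,feed=.06,max_force=25);st(str((q,r)))
t=cam("top");crop(t,190,350,185,255,5,"pics/t3.png")
E
```

```text
above t3.7 [ 0.493  -0.2671  0.223 ] [-180.    -0.     1.9] F [ 1.   0.2 -0.5] w1.002 q [-31.   2. 105.   0.  73.  57.]
down t5.3 [ 0.4933 -0.2681  0.1338] [ 1.8e+02 -1.0e-01  1.8e+00] F [ 0.4 -0.2 -0.8] w0.600 q [-31.   6. 110.   0.  64.  57.]
grip t6.2 [ 0.4934 -0.268   0.1346] [ 1.8e+02 -1.0e-01  1.8e+00] F [-1.4  1.4  6.1] w0.001 q [-31.   6. 110.   0.  64.  57.]
((-17, 17, 138), False) t6.8 [ 0.5213 -0.2668  0.1403] [ 1.799e+02 -1.000e-01  1.800e+00] F [-0.1 -0.1  6.9] w0.002 q [-30.   8. 107.   0.  65.  59.]
((-17, -17, 138), False) t7.5 [ 0.5221 -0.3015  0.1404] [ 1.799e+02 -1.000e-01  1.800e+00] F [ 0.5 -0.6  5.8] w0.006 q [-32.  10. 105.  -0.  65.  56.]
((17, -17, 138), False) t8.2 [ 0.5571 -0.3005  0.141 ] [179.8  -0.2   1.8] F [ 0.7 -0.9  6.8] w0.006 q [-31.  13. 101.  -0.  65.  58.]
((17, 17, 138), False) t8.9 [ 0.5566 -0.2657  0.141 ] [179.9  -0.3   1.8] F [3.4 0.8 6.4] w0.004 q [-28.  11. 103.   0.  65.  60.]
((45.5, 16.5, 132), False) t9.6 [ 0.5857 -0.2653  0.1356] [179.9  -0.4   1.8] F [3.8 0.5 8.2] w0.007 q [-27.  14. 100.   0.  65.  62.]
```

View pics/t3.png

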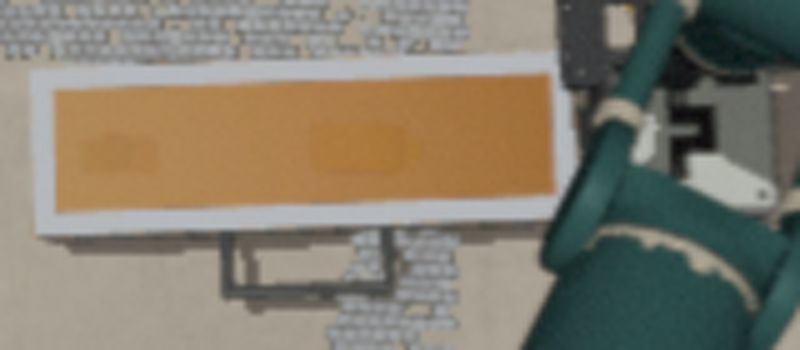

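The top view is blocked by the arm, and the width reads about 0, so the fingers hold nothing. Checking from the side.

Run:
```python
from h import *
s=cam("side");crop(s,190,340,150,290,5,"pics/s3.png")
```

```text
(no output)
```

View pics/s3.png

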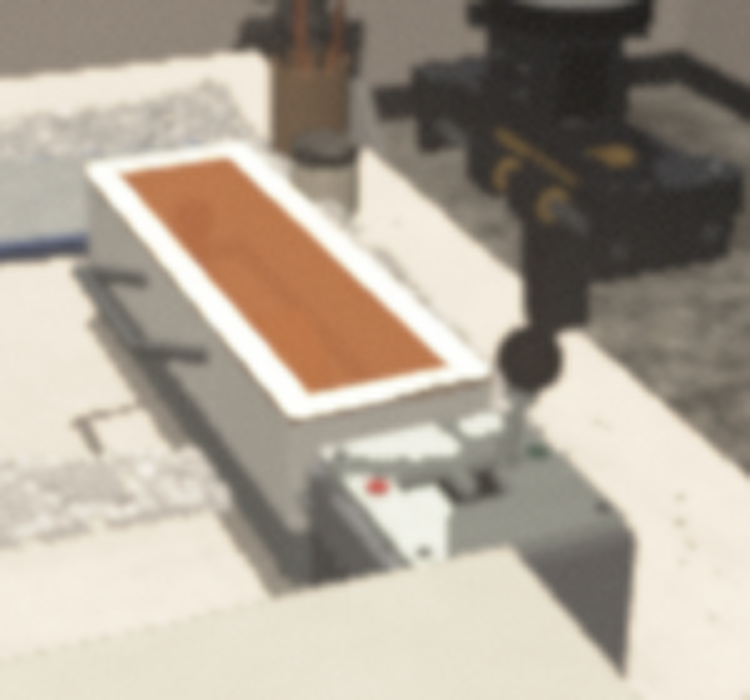

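Run:
```python
from h import *
s=cam("side");st()
P=[(-44.5,16.5,132),(-17,17,138),(17,-17,138),(17,17,138),(44.5,16.5,132)]
for q in P: print(q,K(*q,dz=0),proj(s,[K(*q,dz=0)]))
o=robot.observe();print(proj(s,[o["tool_pos"]]),proj(s,[o["tool_pos"]+[0,0,.03]]))
print(plane(s,[[296,221.6]],.152))
```

```text
t9.7 [ 0.5857 -0.2653  0.1356] [179.9  -0.4   1.8] F [3.5 1.7 7.2] w0.004 q [-27.  14. 100.   0.  65.  62.]
(-44.5, 16.5, 132) [ 0.49270368 -0.26770592  0.152     ] [[265.23663574 228.7164854 ]]
(-17, 17, 138) [ 0.52017441 -0.26634237  0.158     ] [[275.89118298 224.12110149]]
(17, -17, 138) [ 0.55522559 -0.29925763  0.158     ] [[295.86597292 227.89730455]]
(17, 17, 138) [ 0.55415763 -0.26527441  0.158     ] [[288.76757969 221.46778609]]
(44.5, 16.5, 132) [ 0.58165976 -0.26491036  0.152     ] [[298.87607084 221.69201835]]
[[300.06504158 227.49951865]] [[300.74935515 216.43728389]]
[[ 0.57542646 -0.26201001  0.152     ]]
```

Run:
```python
from h import *
s=cam("side");crop(s,270,330,180,250,10,"pics/s4.png")
robot.move_gripper(.6);st()
s=cam("side");crop(s,270,330,180,250,10,"pics/s5.png")
```

```text
t10.7 [ 0.5825 -0.2648  0.1327] [-180.     0.     1.8] F [ 0.3 -0.2 -0.8] w0.600 q [-27.  14. 101.   0.  65.  62.]
```

View pics/s4.png

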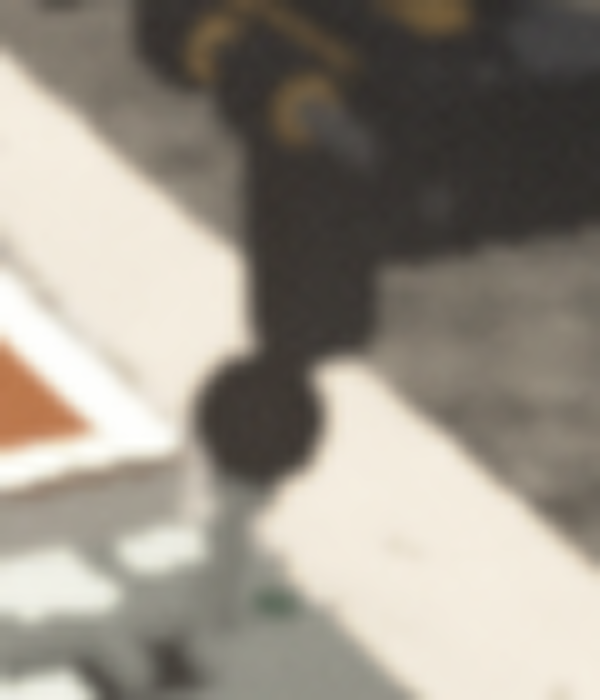

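View pics/s5.png

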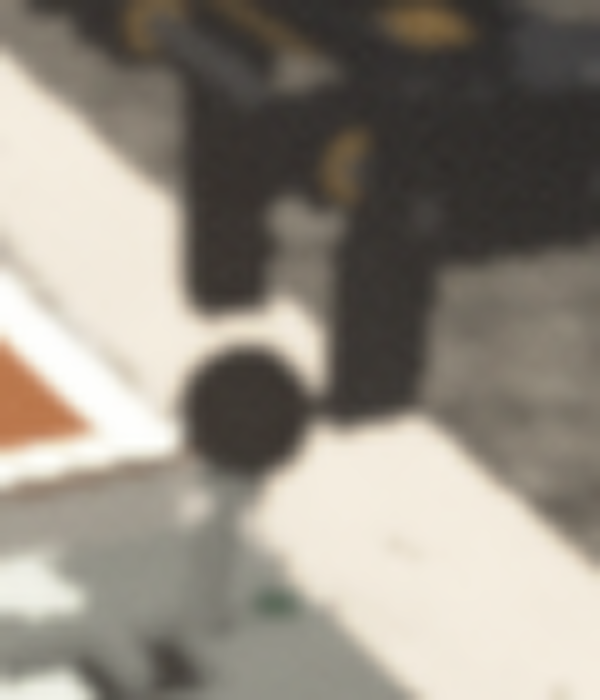

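Run:
```python
from h import *
s=cam("side")
o=robot.observe();p=o["tool_pos"]
for dy in (-.0265,-.0439,.0265,.0439):
  for dz in (0,.019): print(dy,dz,proj(s,[p+[0,dy,dz]]))
print("px tip near", [270+37.5,180+42.],"far",[270+22.5,180+30.5], "knob",[270+24.7,180+41])
k=plane(s,[[294.7,221]],.152);print(k)
# height of tips assuming xy right
for u,dy in (([307.5,222],-.035),([292.5,210.5],.035)):
    O,r=ray(s,[u]);r=r[0];q=p+[0,dy,0]
    l=np.dot(q[:2]-O[:2],r[:2])/np.dot(r[:2],r[:2]);print(O+l*r,q)
t=cam("top");crop(t,280,380,150,250,7,"pics/t5.png")
```

```text
-0.0265 0 [[304.10849609 233.7216502 ]]
-0.0265 0.019 [[304.58728013 226.61828701]]
-0.0439 0 [[307.76286658 237.23335174]]
-0.0439 0.019 [[308.28367908 230.03111059]]
0.0265 0 [[293.74345975 223.76119616]]
0.0265 0.019 [[294.10948788 216.94414457]]
0.0439 0 [[290.57079336 220.71234736]]
0.0439 0.019 [[290.9042144  213.98466586]]
px tip near [307.5, 222.0] far [292.5, 210.5] knob [294.7, 221]
[[ 0.57393854 -0.2581368   0.152     ]]
[ 0.58392272 -0.30066026  0.16843129] [ 0.58259296 -0.29985455  0.13290488]
[ 0.58197188 -0.22951852  0.16564489] [ 0.58259296 -0.22985455  0.13290488]
```

View pics/t5.png

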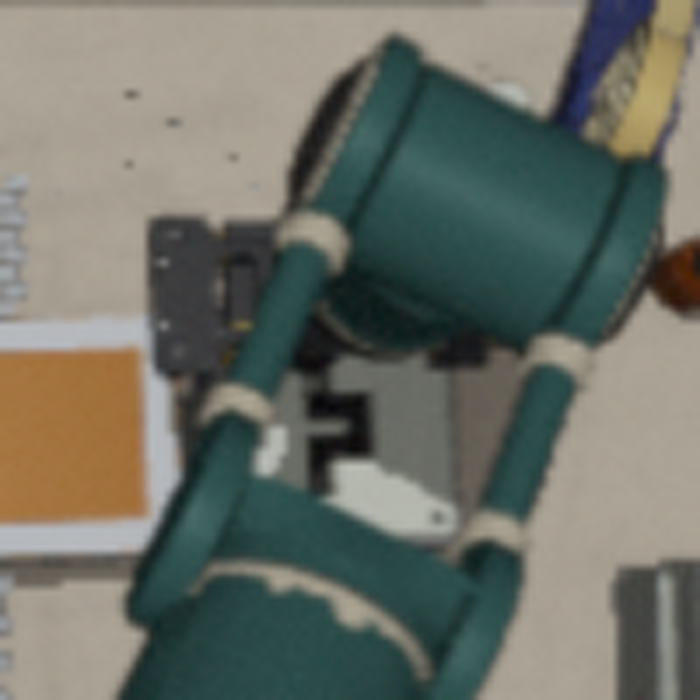

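The side image puts the fingertips at z≈0.166, while the robot reports 0.133. The xy positions agree. I'll do a guarded touch on the bare table to settle which is right.

Run:
```python
from h import *
O=[180,0,YAW]
p=robot.observe()["tool_pos"]
robot.move_l(p+[0,0,.07],O)
robot.move_pose([.41,-.14,.12],O);robot.move_gripper(0)
t=cam("top");crop(t,280,380,150,250,7,"pics/t6.png")
print("touch",robot.move_l([.41,-.14,-.045],O,feed=.04,max_force=4));st()
s=cam("side");crop(s,150,350,120,300,4,"pics/s6.png")
robot.move_l([.41,-.14,.12],O)
```

```text
touch True
 t15.9 [ 0.4101 -0.14    0.0009] [-180.     0.     1.8] F [-2.8  0.3  7.3] w0.003 q [-22.   2. 131.   0.  47.  66.]
```

View pics/t6.png

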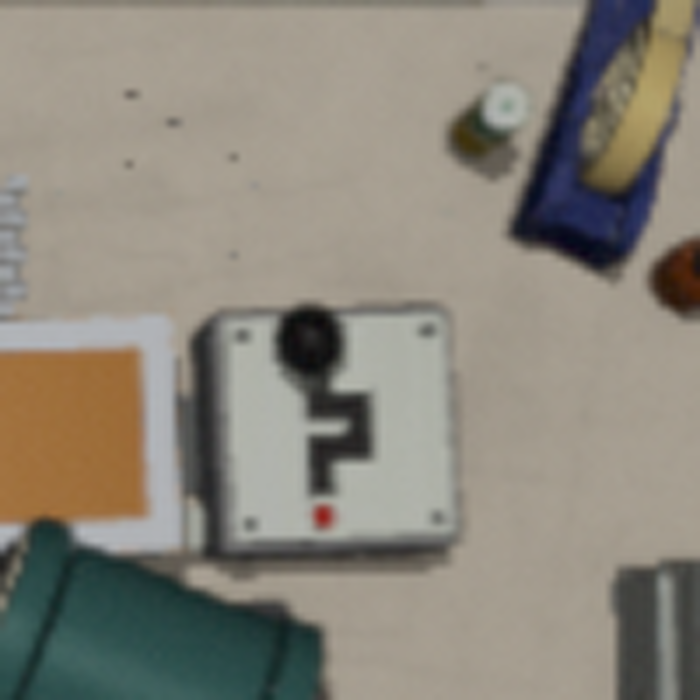

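View pics/s6.png

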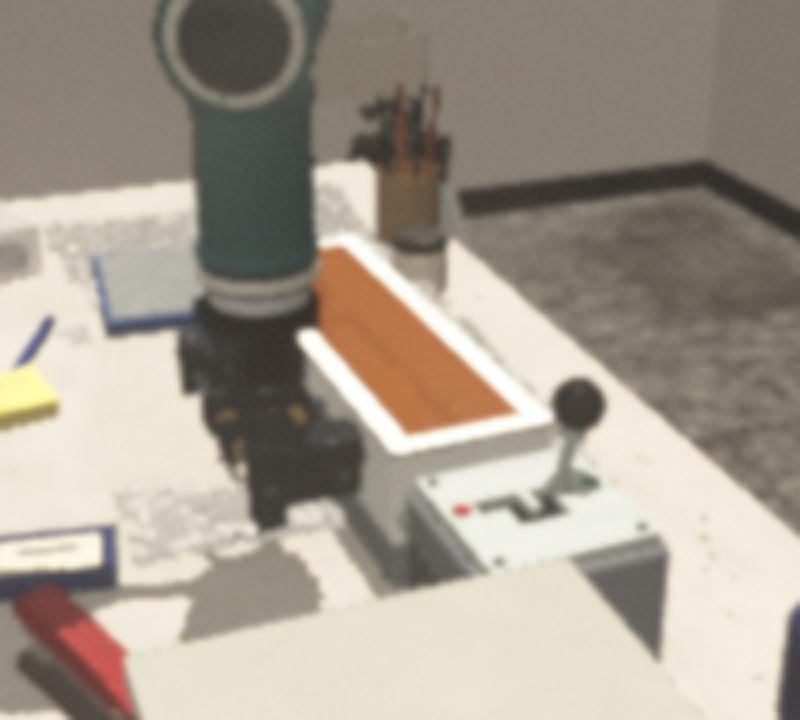

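The 'touch' at 0.0009 was most likely the gripper body on the lid's bar: its span reaches y≈-0.047, and a 33 mm offset puts the body at exactly 0.100. I'll repeat it well clear of the bar.

Run:
```python
from h import *
O=[180,0,YAW]
t=cam("top");s=cam("side")
print("knob",plane(t,[[324.3,199]],.152),K(44.5,16.5,132,0), tri(t,[324.3,199],s,[150+578/4,120+403/4]))
robot.move_pose([.41,-.215,.06],O)
print("touch",robot.move_l([.41,-.215,-.06],O,feed=.04,max_force=4));st()
robot.move_l([.41,-.215,.06],O);st()
s=cam("side");print(proj(s,[robot.observe()["tool_pos"]]));crop(s,150,350,120,300,4,"pics/s7.png")
```

```text
knob [[ 0.57153098 -0.26253763  0.152     ]] [ 0.58165976 -0.26491036  0.152     ] (array([ 0.57119878, -0.26204172,  0.15511108]), np.float64(6.62125835317798e-06))
touch True
 t19.6 [ 0.41   -0.2149 -0.0341] [-180.     0.     1.8] F [-1.2  0.4  7.2] w0.008 q [-31.   9. 128.   0.  43.  57.]
 t20.3 [ 0.4093 -0.2146  0.0592] [-1.8e+02  1.0e-01  1.8e+00] F [0.  0.2 0.3] w0.001 q [-31.   0. 125.   0.  55.  57.]
[[224.79444976 258.16930269]]
```

View pics/s7.png

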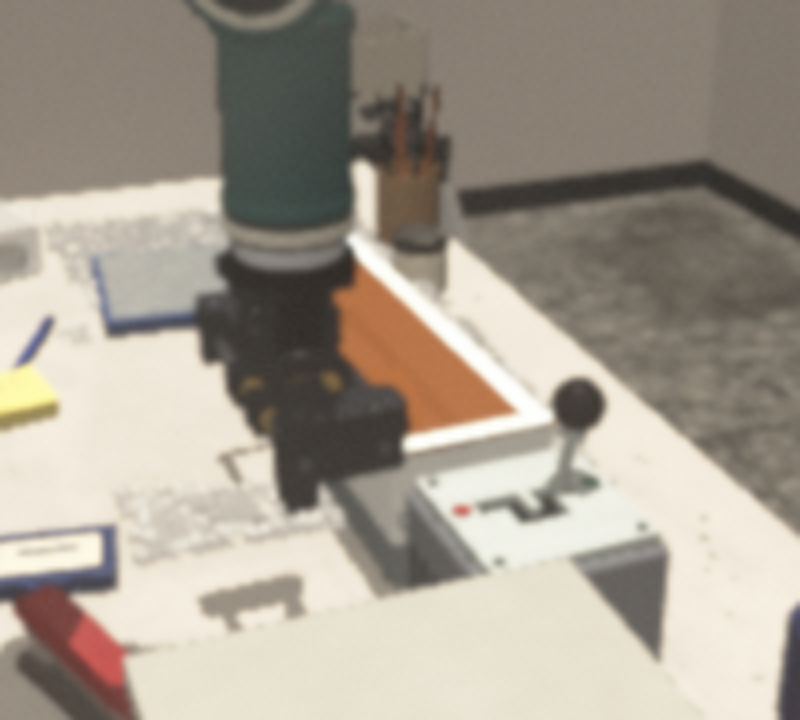

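The touch on the bare table came at reported z = -0.034. So the fingertips really sit about 34 mm higher than the reported TCP, and I'll correct for that in all commands. The lever is 10 mm short of green, so I'll regrip it properly.

```bash
cat >> h.py <<'E'
DZ=-.034   # true tip z = reported z + .034
def T(p): return np.array(p,float)+[0,0,DZ]
E
python3 - <<'E'
from h import *
O=[180,0,YAW]
k=np.array([.5715,-.2635,.154])
robot.move_gripper(.65)
robot.move_pose(T(k+[0,0,.06]),O)
print(robot.move_l(T(k-[0,0,.019]),O,feed=.1,max_force=6));st("down")
robot.move_gripper(0,12);st("grip")
print(robot.move_l(T(K(48,16.5,131.5)),O,feed=.05,max_force=15));st("push")
robot.pause(.3)
robot.move_gripper(.65);st()
robot.move_l(T(K(45,16.5,210)),O)
robot.move_pose(T([.43,-.022,.2]),[180,0,90+YAW])
t=cam("top");crop(t,280,380,150,250,7,"pics/t8.png");st()
s=cam("side");crop(s,150,350,120,300,4,"pics/s8.png")
E
```

```text
False
down t23.1 [ 0.5721 -0.2638  0.1017] [ 1.8e+02 -1.0e-01  1.8e+00] F [-0.6 -0.4  0.2] w0.650 q [-27.  15. 103.  -0.  62.  61.]
grip t23.6 [ 0.5721 -0.2634  0.1017] [ 1.8e+02 -1.0e-01  1.8e+00] F [-0.7  2.   3.2] w0.369 q [-27.  15. 104.   0.  62.  61.]
False
push t24.0 [ 0.5827 -0.2641  0.0979] [-179.9    0.4    1.8] F [-8.8  2.7  6.5] w0.368 q [-27.  16. 102.  -0.  62.  62.]
 t24.9 [ 0.5853 -0.2649  0.0984] [180.   -0.    1.8] F [-0.2 -0.2 -0.1] w0.649 q [-27.  16. 102.  -0.  62.  62.]
 t26.7 [ 0.4305 -0.0224  0.1659] [-180.     0.    91.7] F [ 0.1 -0.1  0.3] w0.646 q [ -6. -11. 123.  -0.  68.  -8.]
```

View pics/t8.png

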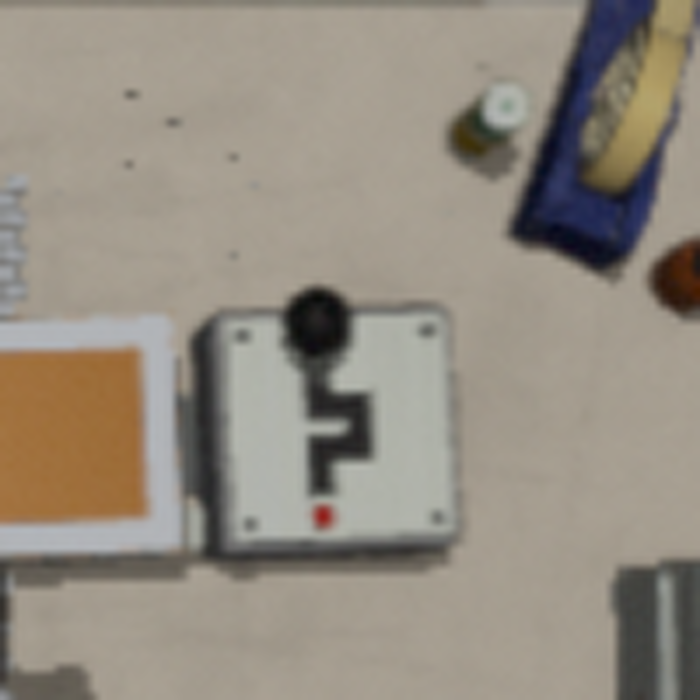

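View pics/s8.png

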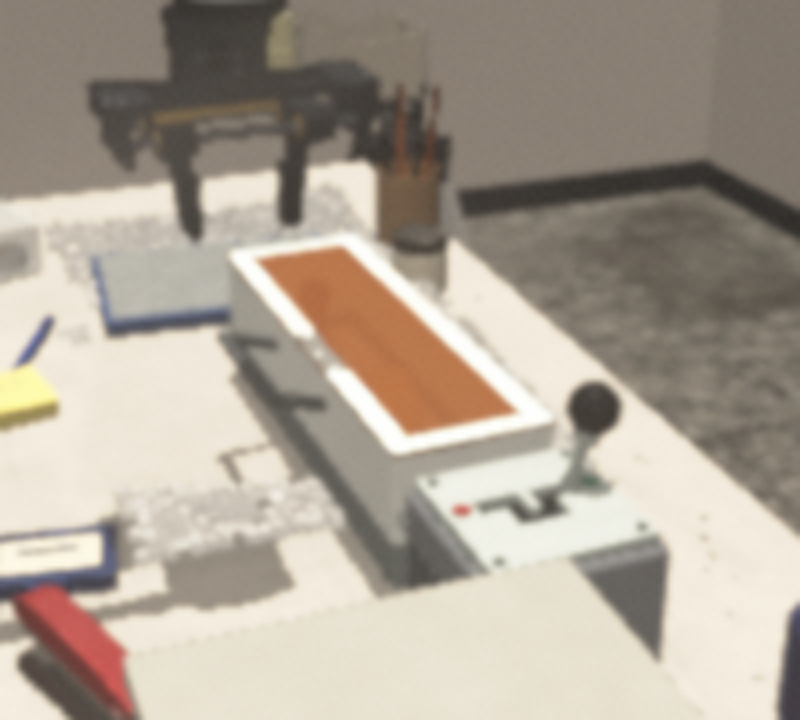

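Knob at top px (325,196): the lever is at the green end. Now I'll grip the bar and swing the lid along its arc.

```bash
cat >> h.py <<'E'
OB=[180,0,90+YAW]
def bar(th,y=0):
    a=np.arctan2(.055,.157)+th; r=np.hypot(.055,.157)
    return C(.0575-r*np.cos(a),y,.040+r*np.sin(a))
def gb(th,y=0,dz=-.019): return T(bar(th,y)+[0,0,dz])
E
python3 - <<'E'
from h import *
robot.move_gripper(.28)
robot.move_pose(gb(0,0,.03),OB)
print(robot.move_l(gb(0),OB,feed=.1,max_force=6));st("down")
robot.move_gripper(0,25);st("grip")
for th in np.arange(.1,1.71,.1):
    r=robot.move_l(gb(th),OB,feed=.12,max_force=30)
    if r or abs(th-.2)<.01 or abs(th-1)<.01: st("%.2f %s"%(th,r))
    if r: break
st("end")
s=cam("side");crop(s,150,350,120,300,4,"pics/s9.png")
E
```

```text
False
down t28.4 [ 0.4305 -0.0214  0.0429] [179.9   0.   91.8] F [ 0.1 -0.1  0.5] w0.278 q [ -6.  -2. 130.  -0.  52.  -8.]
grip t28.8 [ 0.4276 -0.0214  0.0423] [-179.8    0.    91.8] F [-7.  -0.2  6.5] w0.101 q [ -6.  -2. 130.  -0.  53.  -8.]
0.20 False t29.4 [ 0.4423 -0.0209  0.0728] [-179.8    0.    91.8] F [-7.1 -1.2  1.8] w0.099 q [ -6.  -3. 127.  -0.  56.  -8.]
1.00 False t31.8 [ 0.5471 -0.0177  0.1466] [-179.8   -0.    91.8] F [  3.7  -2.3 -19.1] w0.088 q [ -4.   4. 111.  -0.  65.  -6.]
end t33.8 [ 0.6596 -0.0141  0.136 ] [-179.8   -0.    91.8] F [ -8.2  -3.2 -16.3] w0.095 q [-3. 16. 98. -0. 66. -5.]
```

View pics/s9.png

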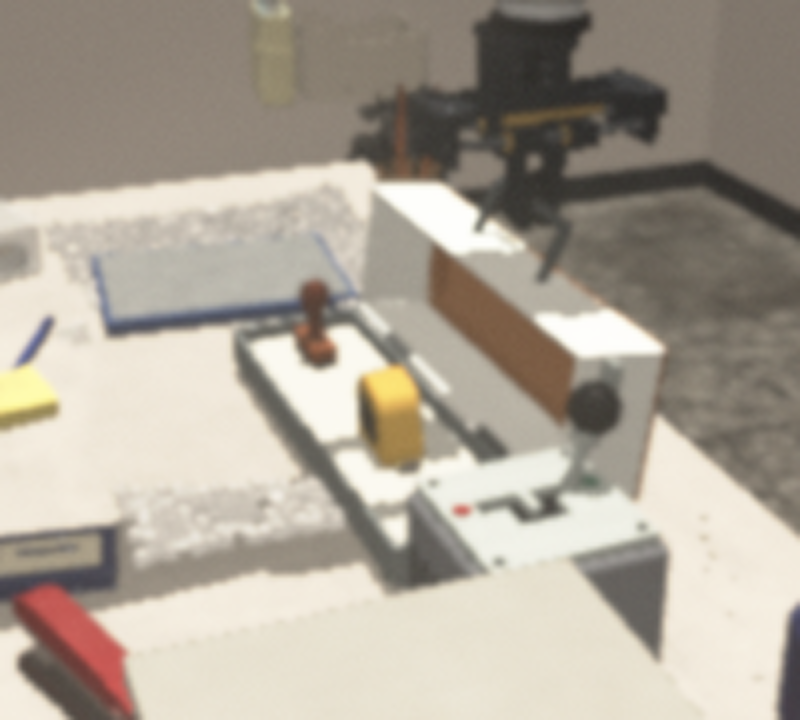

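The lid is upright. The stamp is at side px (229,202) and the tape at (248,224). I'll release the lid and look from the top.

Run:
```python
from h import *
robot.move_gripper(.3);st()
p=robot.observe()["tool_pos"]
robot.move_l(p+[0,0,.1],OB)
robot.pause(.2)
robot.move_pose(T([.45,.15,.3]),[180,0,90+YAW]);st()
t=cam("top");crop(t,190,350,160,260,5,"pics/t10.png")
s=cam("side");crop(s,150,350,120,300,4,"pics/s10.png")
```

```text
t34.3 [ 0.6633 -0.014   0.1386] [179.7   0.   91.8] F [ 0.5  0.2 -0.6] w0.300 q [-3. 16. 98.  0. 66. -5.]
 t36.4 [0.4508 0.1497 0.2661] [180.    0.   91.8] F [-1.3  0.  -0.2] w0.299 q [ 15.  -9. 111.  -0.  78.  14.]
```

View pics/t10.png

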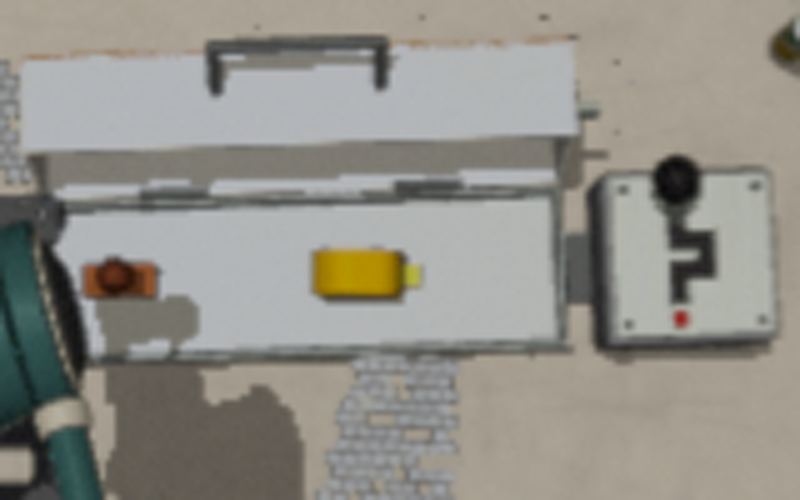

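View pics/s10.png

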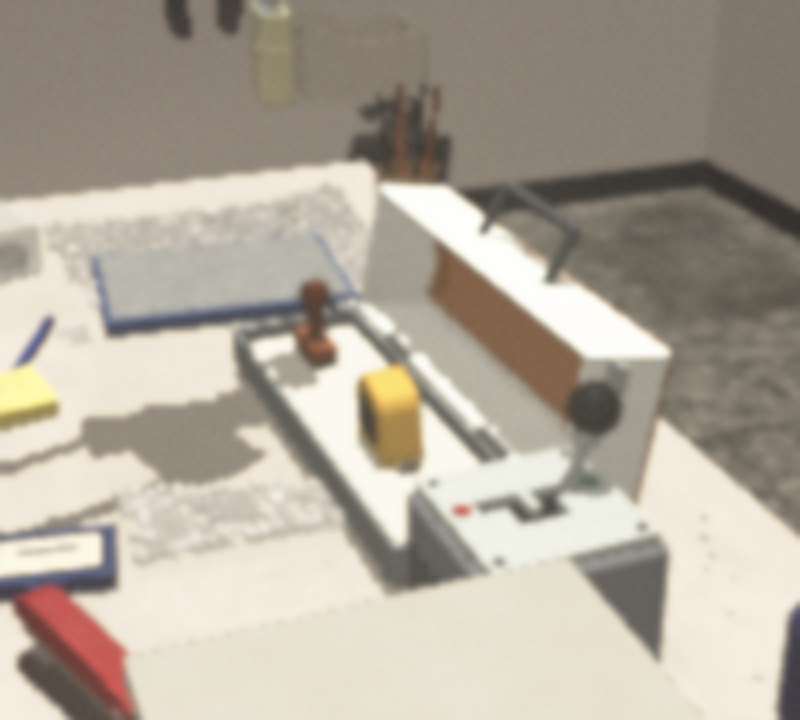

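Two tools are present, stamp and tape; no paper weights are visible. I'll measure them with both views.

Run:
```python
from h import *
robot.move_pose(T([.42,-.15,.3]),[180,0,YAW])
t=cam("top");s=cam("side")
crop(t,195,285,190,240,8,"pics/t11.png");crop(s,215,265,180,245,10,"pics/s11.png")
hs=cv2.cvtColor(t["img"],cv2.COLOR_RGB2HSV);H,S,V=[hs[:,:,i].astype(int) for i in range(3)]
ye=((H>18)&(H<32)&(S>150)&(V>90)).astype(np.uint8)
for c in comps(t,ye,(195,285,190,240),30): print("tape",c[0],c[1],plane(t,[c[0]],.085),"box",plane(t,[[c[1][0]-.5,c[1][1]-.5],[c[1][0]+c[1][2]-.5,c[1][1]+c[1][3]-.5]],.085))
br=((H<16)&(S>90)&(V<200)).astype(np.uint8)
for c in comps(t,br,(195,240,190,240),10): print("stamp foot?",c[0],c[1],plane(t,[c[0]],.045))
print("ball",tri(t,[213.4,215],s,[228.5,193.5]),plane(t,[[213.4,215]],.083))
```

```text
tape [261.65408805 214.11949686] [253 210  20   9 159] [[ 0.52698192 -0.05620032  0.085     ]] box [[ 0.54298353 -0.02478429  0.085     ]
 [ 0.51180813 -0.09338204  0.085     ]]
stamp foot? [213.47674419 215.41860465] [207 212  14   7  86] [[0.52576566 0.11250924 0.045     ]]
ball (array([0.52321119, 0.11002642, 0.08383871]), np.float64(0.0024235658577521513)) [[0.5244422  0.10976899 0.083     ]]
```

View pics/t11.png

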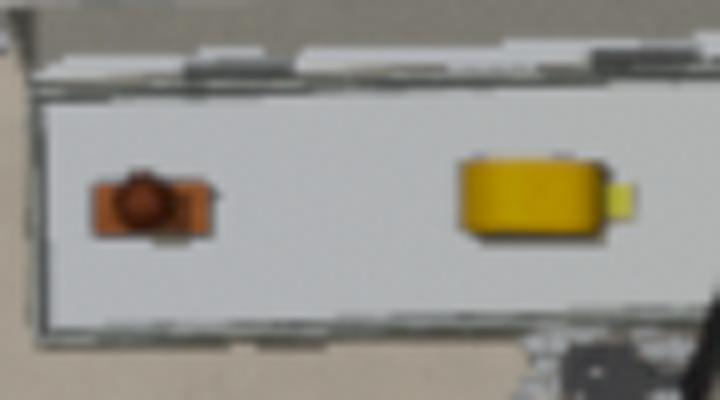

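View pics/s11.png

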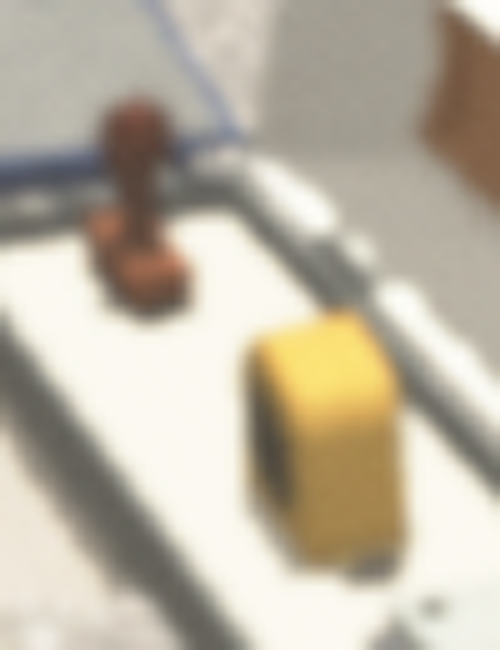

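The stamp's ball is at (0.524,0.110,0.084) and the tape's body centre at (0.527,-0.056). Both agree with the known heights. Stamp first.

```bash
cat >> h.py <<'E'
def pick(x,y,zg,yaw,op,f):
    O=[180,0,yaw]
    robot.move_gripper(op)
    robot.move_pose(T([x,y,.2]),O)
    print(robot.move_l(T([x,y,zg-.019]),O,feed=.1,max_force=6));st("down")
    robot.move_gripper(0,f);st("grip")
    robot.move_l(T([x,y,.19]),O,feed=.12);st("up")
def place(x,y,zg,yaw,op):
    O=[180,0,yaw]
    robot.move_pose(T([x,y,.19]),O)
    robot.move_l(T([x,y,zg-.019+.012]),O,feed=.12)
    robot.pause(.15)
    print(robot.move_l(T([x,y,zg-.019-.006]),O,feed=.02,max_force=3));st("placed")
    robot.move_gripper(op)
    p=robot.observe()["tool_pos"]; robot.move_l([p[0],p[1],T([0,0,.2])[2]],O,feed=.12)
E
python3 - <<'E'
from h import *
pick(.524,.110,.082,YAW,.6,15)
robot.move_l(T([.50,.20,.19]),[180,0,YAW],feed=.2)
place(.555,.35,.073,YAW,.6)
robot.move_pose(T([.45,.1,.25]),[180,0,YAW])
s=cam("side");t=cam("top");crop(s,150,350,120,300,4,"pics/s12.png");crop(t,110,290,160,270,4,"pics/t12.png")
E
```

```text
False
down t41.0 [0.5247 0.1101 0.0298] [-1.8e+02 -1.0e-01  1.8e+00] F [-0.6 -0.1 -0.4] w0.601 q [  9.  10. 118.   0.  52.  97.]
grip t41.5 [0.5242 0.1102 0.0292] [-180.    -0.     1.8] F [-0.2  0.5 -0. ] w0.281 q [  9.  10. 118.   0.  52.  97.]
up t42.7 [0.5232 0.1098 0.1549] [1.8e+02 1.0e-01 1.8e+00] F [-0.5 -0.2 -0.1] w0.278 q [  9.   2. 112.  -0.  66.  97.]
True
placed t46.0 [0.555  0.3504 0.0199] [-180.     0.     1.8] F [0.1 1.4 4. ] w0.274 q [ 30.  22. 103.   0.  54. 118.]
```

View pics/s12.png

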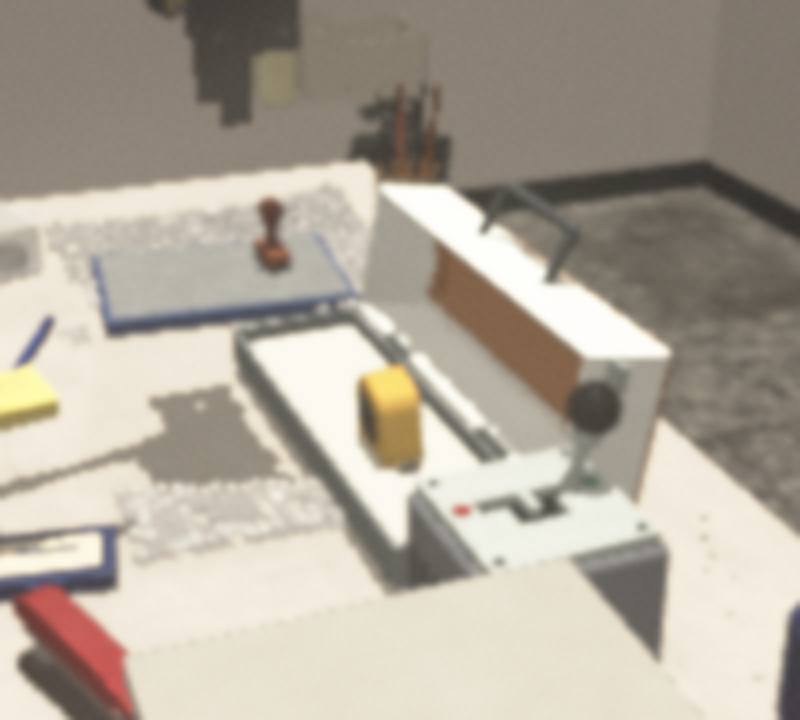

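View pics/t12.png

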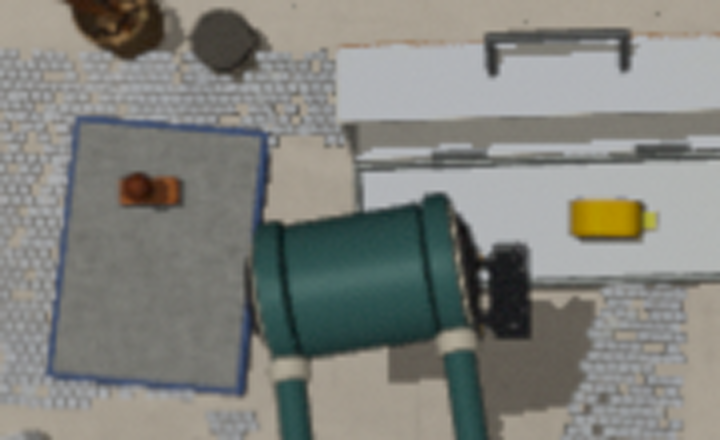

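The stamp stands upright on the mat at top px (148,207). Tape next.

Run:
```python
from h import *
pick(.527,-.0562,.066,YAW,1.0,30)
robot.move_l(T([.47,.20,.19]),[180,0,YAW],feed=.2)
place(.445,.345,.057,YAW,1.0)
robot.move_pose(T([.42,-.1,.3]),[180,0,YAW])
s=cam("side");t=cam("top");crop(s,150,350,120,300,4,"pics/s13.png");crop(t,110,290,160,270,4,"pics/t13.png")
```

```text
False
down t52.2 [ 0.5278 -0.0563  0.0138] [ 1.8e+02 -1.0e-01  1.8e+00] F [0.5 0.5 0.4] w1.001 q [ -9.  11. 119.   0.  50.  79.]
grip t52.7 [ 0.5271 -0.056   0.0133] [-180.    -0.     1.8] F [-0.8  1.1  1.4] w0.712 q [ -9.  11. 119.   0.  50.  79.]
up t54.1 [ 0.5262 -0.0561  0.1549] [-1.8e+02  1.0e-01  1.8e+00] F [ 0.4 -1.4 -1.8] w0.712 q [ -9.   2. 113.  -0.  66.  79.]
True
placed t58.2 [0.4449 0.3449 0.0042] [180.    0.    1.8] F [-0.4 -0.2  3.7] w0.711 q [ 35.  15. 115.   0.  50. 123.]
```

View pics/s13.png

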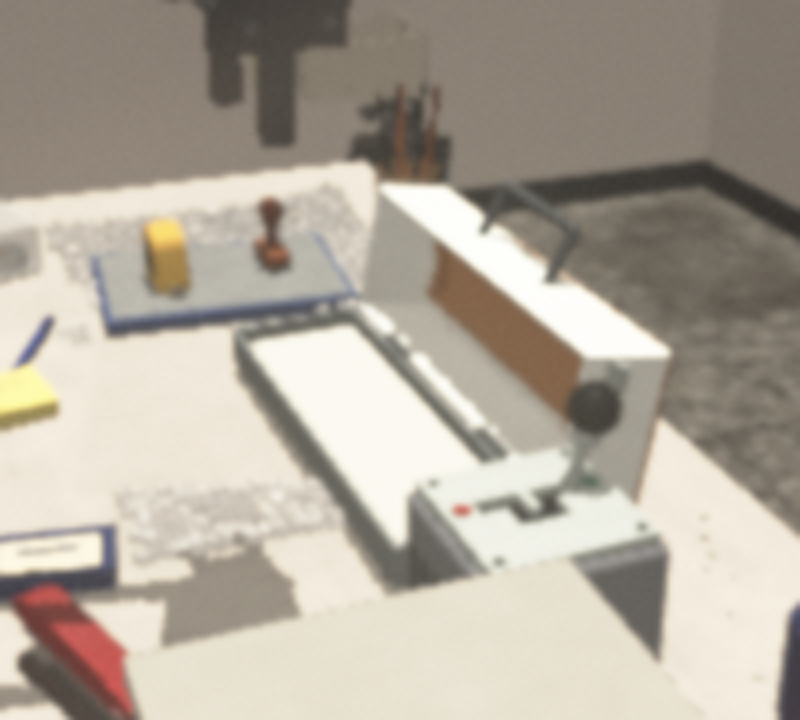

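View pics/t13.png

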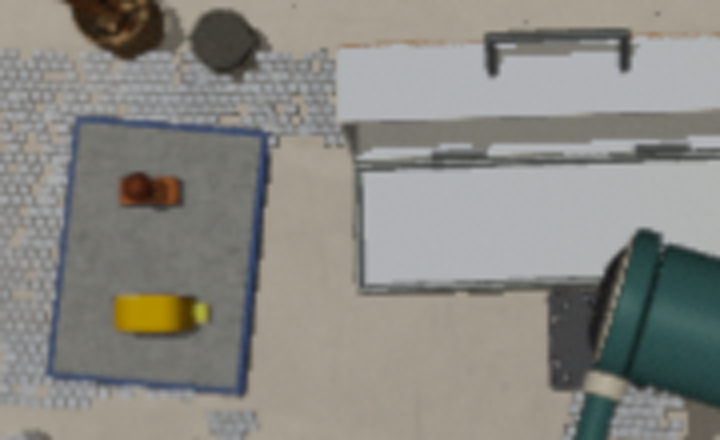

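Both tools stand on the mat and the case is empty. I'll check the bar's position at the stop and then close the lid.

Run:
```python
from h import *
t=cam("top");b=bar(1.75);print(b,proj(t,[b]),plane(t,[[249.4,168.4]],b[2]))
robot.move_gripper(.4)
robot.move_pose(gb(1.75,0,.06),OB)
print(robot.move_l(gb(1.75),OB,feed=.1,max_force=6));st("down")
robot.move_gripper(0,30);st("grip")
w=robot.observe()["width"]
if .06<w<.16:
  for th in np.r_[np.arange(1.65,.01,-.1),0]:
    r=robot.move_l(gb(th),OB,feed=.1,max_force=35)
    w=robot.observe()["width"]
    if r or w<.06: st("STOP %.2f %s"%(th,r)); break
st("end")
s=cam("side");crop(s,150,350,120,300,4,"pics/s14.png")
```

```text
[ 0.66853497 -0.01381494  0.18468226] [[249.16633371 168.4977112 ]] [[ 0.66885652 -0.01457699  0.18468226]]
False
down t65.2 [ 0.6692 -0.0139  0.1325] [179.9   0.   91.8] F [ 0.2 -0.6 -1. ] w0.403 q [-3. 17. 97.  0. 66. -5.]
grip t65.7 [ 0.6666 -0.0139  0.1321] [-179.8   -0.    91.8] F [-6.8 -0.5  5.3] w0.097 q [-3. 17. 97. -0. 66. -5.]
end t71.3 [ 0.4289 -0.0214  0.0413] [-180.     0.    91.8] F [ 2.   3.6 -2.1] w0.083 q [ -6.  -2. 130.  -0.  52.  -8.]
```

View pics/s14.png

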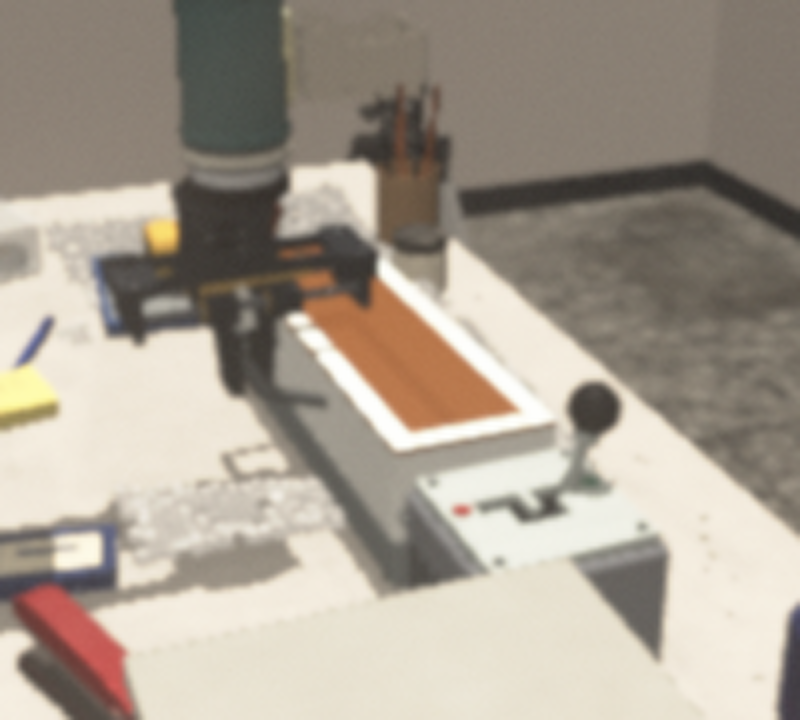

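Lid down. I'll release it, then bring the lever back with the height corrected.

Run:
```python
from h import *
robot.move_l(gb(0,0,-.022),OB,feed=.03,max_force=10);st("press");robot.pause(.2)
robot.move_gripper(.28)
robot.move_l(gb(0,0,.08),OB,feed=.12)
O=[180,0,YAW]
robot.move_pose(T(K(44.5,16.5,132,.06)),O)
robot.move_gripper(.65)
print(robot.move_l(T(K(44.5,16.5,132)),O,feed=.1,max_force=6));st("down")
robot.move_gripper(0,12);st("grip")
for q in [(17,17,138),(17,-17,138),(-17,-17,138),(-17,17,138),(-48,16.5,131.5)]:
    r=robot.move_l(T(K(*q)),O,feed=.06,max_force=20);st(str((q,r)))
    if r: break
robot.pause(.3)
s=cam("side");crop(s,190,340,150,290,5,"pics/s15.png")
```

```text
press t71.6 [ 0.4278 -0.0214  0.0382] [-179.8   -0.    91.8] F [-3.1  2.3  0.7] w0.085 q [ -6.  -2. 130.  -0.  52.  -8.]
False
down t76.0 [ 0.5823 -0.2652  0.0997] [ 1.8e+02 -1.0e-01  1.8e+00] F [ 0.   0.5 -0. ] w0.653 q [-27.  16. 102.   0.  62.  61.]
grip t76.5 [ 0.5821 -0.2649  0.0997] [ 1.8e+02 -1.0e-01  1.8e+00] F [0.3 0.8 2.6] w0.375 q [-27.  16. 102.   0.  62.  61.]
((17, 17, 138), False) t77.1 [ 0.554  -0.2656  0.106 ] [180.   -0.    1.8] F [1.4 1.1 6.2] w0.371 q [-28.  13. 105.  -0.  62.  60.]
((17, -17, 138), False) t77.8 [ 0.5538 -0.2988  0.1033] [-179.9    0.2    1.8] F [-0.3  2.3 -4.7] w0.369 q [-31.  15. 103.  -0.  62.  58.]
((-17, -17, 138), False) t78.5 [ 0.5202 -0.3001  0.1042] [-1.8e+02  1.0e-01  1.8e+00] F [  1.    1.8 -12.8] w0.369 q [-32.  12. 107.  -0.  61.  56.]
((-17, 17, 138), False) t79.2 [ 0.5218 -0.2665  0.1073] [179.9  -0.2   1.8] F [-1.1 -0.7  6.9] w0.374 q [-30.  10. 109.   0.  61.  59.]
((-48, 16.5, 131.5), False) t79.9 [ 0.4891 -0.2675  0.0993] [-180.     0.     1.8] F [-4.1  1.9  7.3] w0.371 q [-31.   8. 112.   0.  60.  57.]
```

View pics/s15.png

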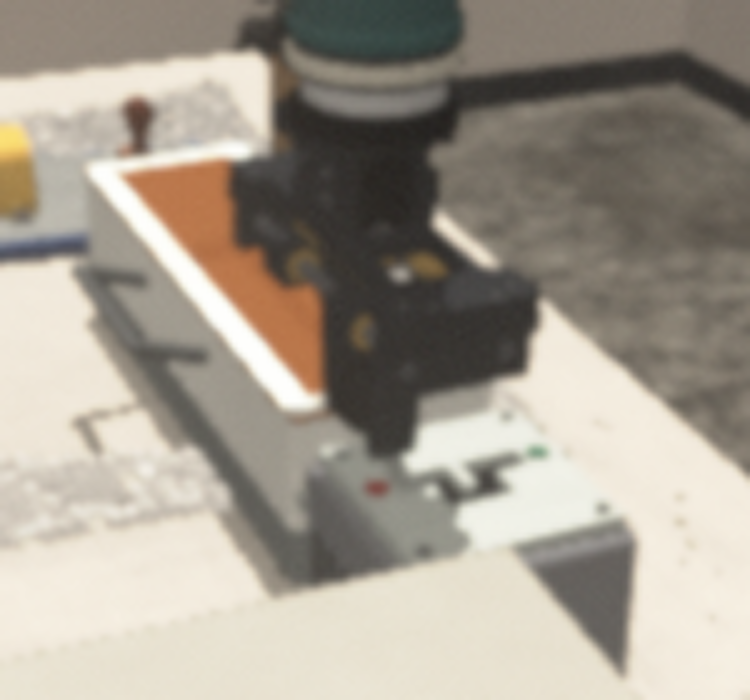

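Run:
```python
from h import *
O=[180,0,YAW]
robot.move_gripper(.65)
p=robot.observe()["tool_pos"];robot.move_l(p+[0,0,.12],O)
robot.move_pose(T([.3,-.3,.35]),[180,0,-45]);st()
t=cam("top");s=cam("side")
crop(t,110,370,130,310,3,"pics/t16.png");crop(s,150,350,120,300,4,"pics/s16.png")
k=(t["img"].max(2)<50).astype(np.uint8)
m=cv2.morphologyEx(k,cv2.MORPH_OPEN,np.ones((5,5),np.uint8))
for c in comps(t,m,(308,345,190,240),15): print("knob",c[0],c[1],plane(t,[c[0]],.152),K(-44.5,16.5,132,0))
hs=cv2.cvtColor(t["img"],cv2.COLOR_RGB2HSV);H,S,V=[hs[:,:,i].astype(int) for i in range(3)]
amb=((H>8)&(H<22)&(S>120)&(V>120)).astype(np.uint8)
for c in comps(t,amb,(190,310,180,250),300): print("amber",c[0],c[1])
```

```text
t82.6 [ 0.3002 -0.2998  0.315 ] [-1.80e+02  1.00e-01 -4.49e+01] F [-0.1  0.8 -0.2] w0.648 q [-48. -16. 111.   0.  85.  87.]
knob [326.51515152 224.21212121] [323 220   8   9  66] [[ 0.48794525 -0.26826231  0.152     ]] [ 0.49270368 -0.26770592  0.152     ]
amber [250.74988914 212.99512195] [ 202  200   98   26 2255]
```

View pics/t16.png

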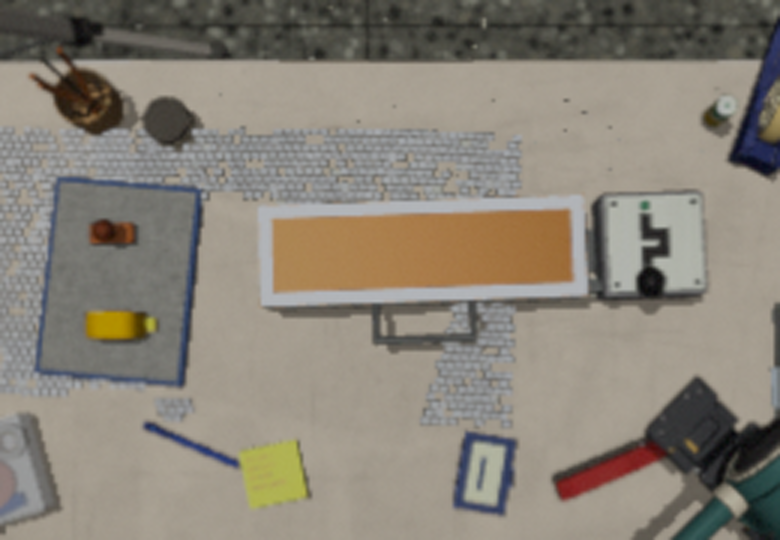

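View pics/s16.png

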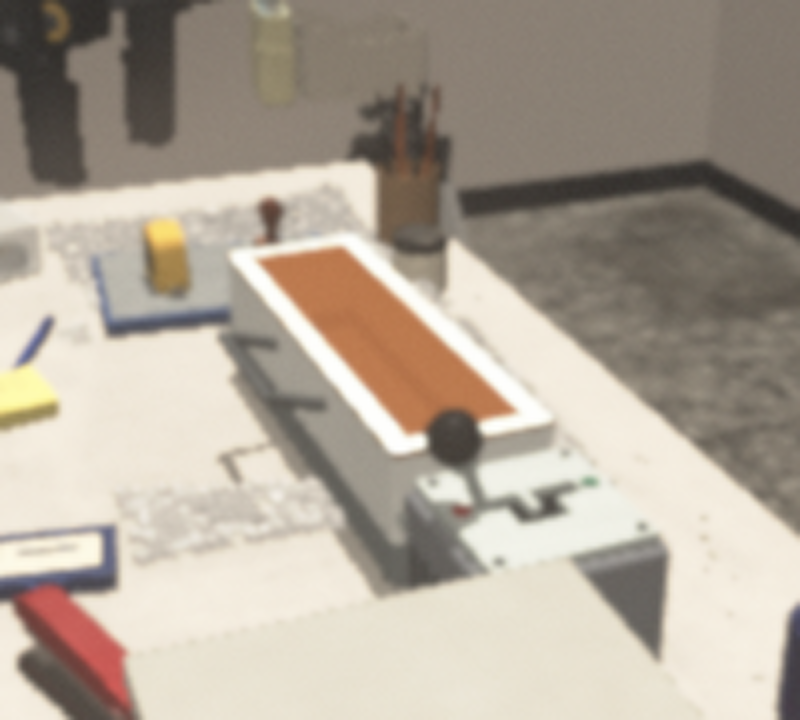

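The lever is at the red end (knob at top px (326.5,224), slightly beyond its nominal spot). The lid and bar are at the same pixels as at the start, and both tools stand on the mat. The jar and glue stick haven't moved. Handing in.

Run:
```python
from h import *
robot.close_job()
```

```text
the job is handed in; nothing more can be done
```

The job is done and handed in at about 83 s. I took the lever to the green end, opened the lid to its stop and let it go. I stood both tools in the case on the mat, then lowered the lid shut while holding its bar. Finally I brought the lever back to the red end. The case held only the stamp and the tape measure; there were no paper weights.

**Last checks:**
- **Knob:** it is at (0.488, -0.268), at or slightly past the nominal red end. That is 5 mm beyond the nominal x.
- **Lid:** the lid and bar are at the same pixels as at the start.
- **Tools:** the stamp and tape stand upright well inside the mat.
- **Other things:** the jar and glue stick have not moved.

**What went wrong or disagreed:**
- **Tool height:** the reported tool height did not match reality. The real fingertips were about 34 mm higher than the reported position. A touch on the bare table confirmed this, and I corrected every later command for it.
- **First lever pass:** because of that offset, the fingers closed on the top of the knob with nothing held. They still dragged the lever most of the way, stopping 10 mm short of green. I regripped it and finished the move.
- **Bar contact:** on my first test touch the gripper body most likely rested lightly on the lid's bar (about 7 N). I saw no effect from it.

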